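# Fit the blade in the specimen slicer's holder

### The arm

A 6-joint arm with a two-finger parallel gripper is mounted at the origin on the work surface. World frame = base frame: x ahead of the robot, y to its left, z up, the work surface at z = 0. Lengths are in m, angles in rad, forces in N, time in s.
With the tool pointing down it reaches from about 0.375 to 0.9 m from the base axis. Payload 3.1 kg.
Tool frame: the origin (TCP) lies between the finger pads; the fingertips stand robot.tip_extent ahead of it and the grasp point (between the pads) lies 3 mm ahead of it (robot.tip_extent is the distance from the TCP to the fingertips, in m); z points along the fingers, x is the direction in which the jaws open and shut, and the axes are right-handed (so a half turn about z gives the same grasp; the last joint's range is limited). The gripper opens to 87 mm and grips with 3 to 60 N. Pads are 19 mm wide; open, the fingers measure 117 mm over their backs; the gripper's body (75 mm by 190 mm) begins 51 mm behind the grasp point.
Start: joints at [-1.357, 0.527, 1.433, -0, 1.181, -0.178], TCP at [0.239, -0.577, 0.245] pointing down, gripper open.
Joint ranges: [-3.08, 3.08], [-0.75, 2.2], [0.22, 2.44], [-1.43, 4.57], [0, 2.65], [-2.85, 2.85]. Speed limits (rad/s): [2.79, 2.79, 3.14, 3.14, 3.14, 3.14].

### API

Orientations are given as a unit quaternion [x, y, z, w].
In Python, from rig import robot, cams gives the robot as it stands.
- The arm moves only by the tool carry_out, never from a script. Its argument "steps" is a list of rows, each a list of 3 entries, a list of its own where there are three numbers: the shift along the world's x, y, z in cm, then the turn about the world's z in degrees, then the closure, from 0 (fully open) to 1 (shut). In form: [[[dx, dy, dz], spin, fingers], ...]. A call has 1 to 10 rows; each row shifts and turns the pose as measured when the row begins; what a row does not reach is not made up. A row lasts 1/10 s, in which the tool goes at most 50 mm and 8.59 degrees, less where a joint would pass 70% of its speed; a pose out of reach is approached as far as the arm can. A call with a gripper value outside its range is refused whole. The fingers move at their own pace and stop on an object; "squeeze" is the grip in N (left out, the last holds). Time passes only in rows, so rows that do not move let the fingers close. It gives the time, the measured TCP pose, the force and the opening at its end, in the units of the state.
- robot.get_obs(): the state, without advancing time (a new reading comes with each control period).
- cams.camera(name): name is "scene" or "top"; returns a dict with "pixels" (480x640x3 uint8, red, green, blue), "fx", "fy", "cx", "cy" (pixels), "k1" (the pictures are not rectified: a ray, as slopes to the right and down, at radius r is drawn at 1 + k1 r^2 times it, then the intrinsics apply), "eye" and "rotation" of the camera in the world. Camera axes: x right, y up, looking along -z (the intrinsics and any distortion apply to the point x, -y, -z); pixel columns grow to the right and rows downward; lengths in m; the calibration is good to about 2 mm. A picture is of the moment at which its call begins. There is no depth.
- robot.hand_in(): hands the job in, once; it reports no verdict.
The state is a dict: "time": time; "q": joint angles; "joint_velocities": joint speeds; "joint_torque": joint torques, N m; "position": TCP position; "tool_rot": TCP orientation; "ft_force": force on the tool from outside, world axes, zero at the start; "moment": the same for the moment, N m; "grip_width": finger opening in m.
Only numpy, scipy, OpenCV 4.12 (cv2) and the standard library are available. Lean on these libraries where they do the work, as an engineer would, in place of code of your own. Each camera call takes 0.05 s, during which the arm holds its last target. There are 200 camera calls.

### The job

Pick up the loose slicer blade by its orange grip, lay it gently flat in the open blade holder and slide it forward until its notch is fully home on the brass locating pin, then press it against the pin with about 8 N for half a second; the pin must never take more than 14 N, and the blade must never bear on the holder with more than 30 N. With the blade still home, swing the clamp arm fully shut across it and let go. Leave the beaker, the glass dish and the balance where they are.

Things in the scene. Friction and masses are not known exactly. Their poses are not given: they have to be found in the camera images.
- blade_grip (a point): Centre of the loose steel blade's orange grip: a bar 40 mm long (x), 10 wide (y), 24 high, upright on the middle of the plate; this point is half-way up it, 16 mm above the plate's underside. Plate 100 x 44 x 4 mm (reaching 50 mm each way along x), 0.15 kg. x points to the notched end, z up. Starts flat on the black mat (3 mm thick).
- blade_notch (a point): Where the pin's axis stands when the blade is home: on the blade's underside, centre line, 36 mm ahead (+x) of blade_grip, 14 mm behind the notched end. The notch is an open slot 10 mm wide and 18 mm deep, its flat root 4 mm behind this point; the mouth flares over its last 6 mm to 18 mm wide. Axes as blade_grip.
- holder: Blue blade holder, 136 x 116 mm, bolted down. Origin on the bench under the centre of a blade that is home. Aluminium seat floor 20 mm above the bench, from x -69 to +61 mm; rims 3 mm high (x -51 to +59), 52 mm apart inside. x: the way the blade slides home; y: left of it (pivot side); z up. Blade x must end along holder x within 4 degrees.
- pin: Foot of the rigid brass locating pin at the seat floor, on its centre line, 36 mm ahead (+x) of the holder's origin. Pin 8 mm in diameter, 9 mm high: 1 mm play each side in the 10 mm notch. The notch root touches it when blade_notch is at this point. Floor drag (about half of the down force on the seat) adds to the push felt in the hand but does not reach the pin.
- clamp_pivot (a point): Vertical pivot axis of the clamp arm, 30 mm behind (-x) and 50 mm left (+y) of the holder's origin, 27 mm above the bench (the arm's underside).
- clamp_knob (a point): Half-way up the upright red knob at the clamp arm's free end: 14 mm in diameter, 28 mm high, 90 mm from the pivot axis and 22 mm above clamp_pivot. The steel arm is 14 mm wide, 8 mm thick; its underside passes 3 mm above a seated blade, so it swings over blade and rims but not over the grip.
- clamp (a joint): Angle of the clamp arm. 0 = shut at its stop, the arm pointing to the holder's -y across the blade, 30 mm behind blade_grip. It grows as the arm opens, clockwise seen from above; at 1.57 the arm points to the holder's -x. Friction about 1.5 N at the knob; it stays where it is left.
- beaker: Small glass beaker, 60 mm across, 75 mm high; origin at the centre of its underside. Bystander.
- dish: Glass dish, 110 mm across, 45 mm high; origin at the centre of its underside. Bystander.
- balance: Flat pocket balance, 130 x 110 mm, 22 mm high; origin at the centre of its underside. Bystander.
- blade: The whole loose blade; origin at the centre of the plate's underside, 16 mm below blade_grip, same axes.
Mind the look-alikes: they are no part of the job. Of the things that look like the blade, take the one that is farthest to the robot's left at the start. Leave any brown look-alike of the holder alone.

How it is judged:
On the way, in this order (a step that is already met when the one before it is completed fails the run):
1. the blade, flat and fully home, is pressed against the pin with more than 4 N, the clamp arm still open (horizontal distance between blade_notch and pin below 0.002 m and z of blade_notch in the frame of holder between 0.018 and 0.0215 m and angle between blade_grip's own z axis and vertical below 0.04 rad and angle between the x axis of blade_grip and the x axis of holder, either way round below 0.08 rad and x of blade_grip in the frame of holder below 0.01 m and value of joint clamp above 1 rad and contact force between blade and pin above 4 N), for 0.3 s.
2. the clamp arm is swung shut with the blade still home (horizontal distance between blade_notch and pin below 0.002 m and z of blade_notch in the frame of holder between 0.018 and 0.0215 m and angle between blade_grip's own z axis and vertical below 0.04 rad and angle between the x axis of blade_grip and the x axis of holder, either way round below 0.08 rad and x of blade_grip in the frame of holder below 0.01 m and value of joint clamp below 0.08 rad), for 0.2 s.
At the end, for the whole second after the job is handed in: The blade lies at rest flat on the seat (under 1.5 mm off its floor), square to it (within 0.08 rad), the pin in its notch with the root within 2 mm of touching, and the clamp arm is shut (within 0.08 rad of its stop); the robot has let go (all of step 2 and linear speed of blade below 0.01 m/s).
It fails at once if the pin takes more than 14 N from the blade (contact force between blade and pin above 14 N).
It fails at once if the blade bears on the holder or its pin with more than 30 N (contact force between blade and holder above 30 N).
It fails at once if the beaker is shifted more than 15 mm or tipped (distance of beaker from where it was at the start of the episode above 0.015 m or angle between beaker's own z axis and vertical above 0.2 rad).
It fails at once if the glass dish is shifted more than 15 mm or tipped (distance of dish from where it was at the start of the episode above 0.015 m or angle between dish's own z axis and vertical above 0.2 rad).
It fails at once if the balance is shifted more than 15 mm or tipped (distance of balance from where it was at the start of the episode above 0.015 m or angle between balance's own z axis and vertical above 0.2 rad).
It also fails if it takes over 72 s, if anything falls off the work surface, if the arm or the gripper's body presses on something with over 40 N, if the wrist force passes 120 N, or if a joint passes its speed limit or range.

## Working session

There is one attempt and no reset: what is moved stays moved. The work goes in short steps, Python scripts to look and compute and a tool call to move; the robot and the scene stay as the last step left them, time stands still between calls to the robot, and variables do not carry over. Pictures are saved under pics/ and viewed, about 8 in all and at most 12, crops included, and the job is handed in when it is done.

Besides the shell and the picture viewer there is one more tool, called after "Emit:" as a command line: name --argument value ..., lists and objects as JSON in quotes. carry_out: Moves the arm, as the interface text tells. Its arguments: {"type":"object","properties":{"steps":{"type":"array"},"squeeze":{"type":"number"}},"required":["steps"]}

```bash
mkdir -p pics; ls; cat > h.py <<'E'
import numpy as np, cv2, sys
from rig import robot, cams
def shot(n, f):
    c=cams.camera(n); cv2.imwrite(f, cv2.cvtColor(c["pixels"],cv2.COLOR_RGB2BGR)); return c
def K(c): return np.array([[c["fx"],0,c["cx"]],[0,c["fy"],c["cy"]],[0,0,1.]]), np.array([c["k1"],0,0,0.])
def back(c,uv,z):
    k,d=K(c); p=cv2.undistortPoints(np.array(uv,float).reshape(-1,1,2),k,d).reshape(-1,2)
    # exact: slopes
    r=np.c_[p[:,0],-p[:,1],-np.ones(len(p))]@np.array(c["rotation"]).reshape(3,3).T
    e=np.array(c["eye"]); t=(np.atleast_1d(z)-e[2])/r[:,2]; return e+r*t[:,None]
def proj(c,P):
    R=np.array(c["rotation"]).reshape(3,3); q=(np.atleast_2d(P)-np.array(c["eye"]))@R
    k,d=K(c); q=np.c_[q[:,0],-q[:,1],-q[:,2]]
    return cv2.projectPoints(q,np.zeros(3),np.zeros(3),k,d)[0].reshape(-1,2)
E
python3 - <<'E'
from h import *
for n in("top","scene"):
    c=shot(n,f"pics/{n}0.png"); print({k:np.round(v,4).tolist() for k,v in c.items() if k!="pixels"})
o=robot.get_obs(); print(o, robot.tip_extent)
E
```

```text
pics
{'fx': 578.9934, 'fy': 578.9934, 'cx': 321.6212, 'cy': 243.381, 'k1': -0.1674, 'eye': [0.4943, 0.0458, 1.6513], 'rotation': [0.0256, -0.0206, -0.6971, 0.7163]}
{'fx': 487.7692, 'fy': 487.7692, 'cx': 325.4612, 'cy': 246.8037, 'k1': 0.0455, 'eye': [1.1091, 0.6652, 0.7586], 'rotation': [0.1408, 0.3832, 0.8658, 0.2893]}
{'time': 0.1, 'q': array([-1.35651106e+00,  5.28385052e-01,  1.43376080e+00, -1.11707352e-05,
        1.18137809e+00, -1.78458001e-01]), 'joint_velocities': array([ 0.00142018, -0.00153494, -0.00368341, -0.0003762 , -0.00094511,
        0.00107089]), 'joint_torque': array([-5.26822641e-04, -4.40986204e+01, -1.77150178e+01,  6.35388982e-02,
        5.33577881e-02, -3.97611041e-05]), 'position': array([ 0.23912068, -0.57679342,  0.2436664 ]), 'tool_rot': array([ 8.31482678e-01, -5.55549839e-01, -6.98523130e-04, -6.66757593e-04]), 'ft_force': array([-0.21698056,  0.72227809,  0.360608  ]), 'moment': array([-0.00911055,  0.03135414,  0.02508093]), 'grip_width': 0.08708101927091726} 0.022
```

View pics/top0.png

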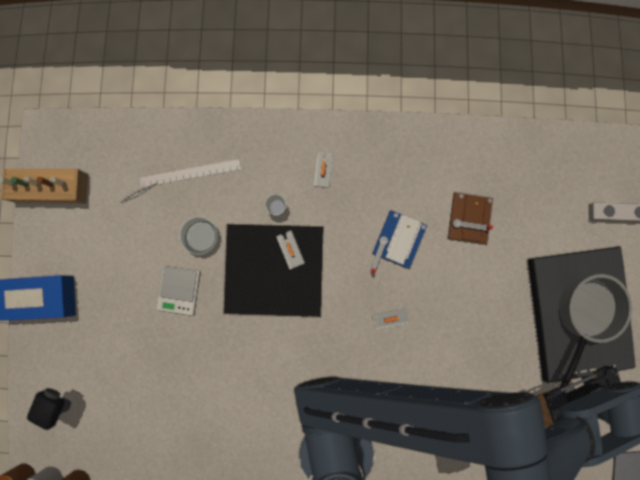

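View pics/scene0.png

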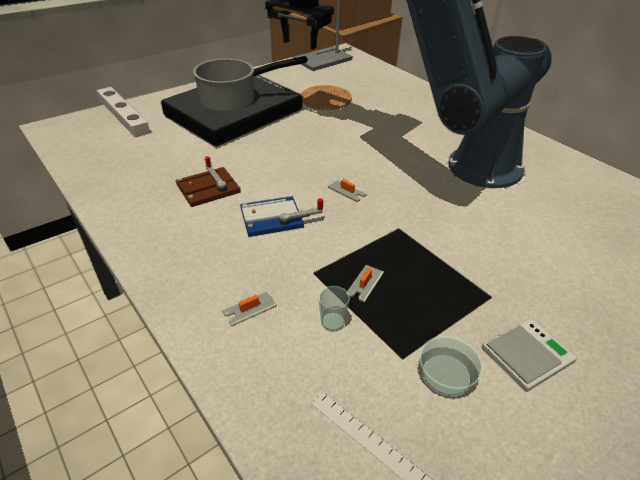

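The top view shows the target blade on the mat at about (290,250), the leftmost of three. The blue holder is at about (400,240) with its red knob at (374,271), and the beaker is at (277,207), close to the blade. Next I'll take enlarged crops for precise features.

```bash
sed -i 's/np.array(c\["rotation"\]).reshape(3,3)/Rot.from_quat(c["rotation"]).as_matrix()/; 1a from scipy.spatial.transform import Rotation as Rot' h.py
python3 - <<'E'
from h import *
t=cv2.imread("pics/top0.png"); s=cv2.imread("pics/scene0.png")
def cr(i,x,y,w,h,k): return cv2.resize(i[y:y+h,x:x+w],None,fx=k,fy=k,interpolation=cv2.INTER_CUBIC)
a=cr(t,265,220,50,60,8); b=cr(t,360,200,75,85,7)
H=600; P=lambda i: cv2.copyMakeBorder(i,0,H-i.shape[0],0,0,0)
cv2.imwrite("pics/c1.png",np.hstack([cr(t,265,225,45,50,6).copy() if 0 else P(cr(t,270,225,40,50,8)),P(cr(t,365,205,66,75,7))])[:, :800])
cv2.imwrite("pics/c2.png",np.vstack([cr(s,235,185,100,55,7)[:,:700],np.hstack([cr(s,335,255,60,50,4),np.zeros((200,460,3),np.uint8)])]))
E
```

```text
(no output)
```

View pics/c1.png

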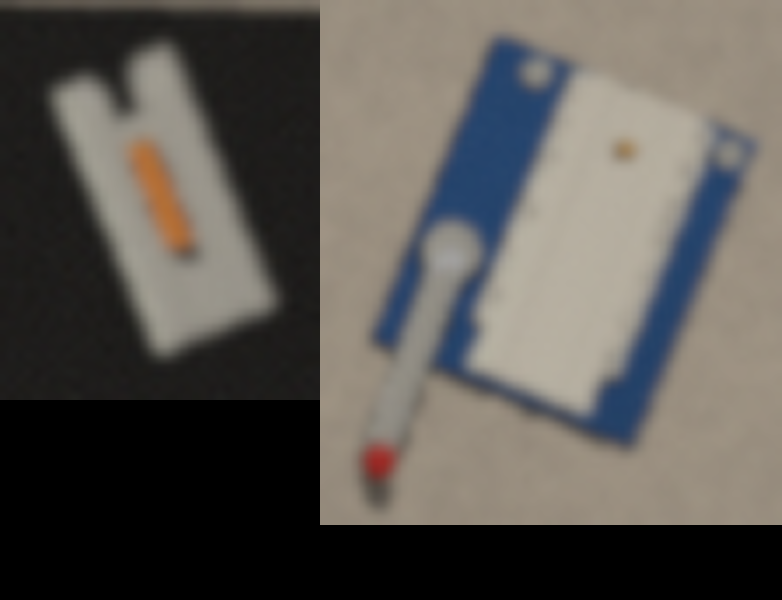

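View pics/c2.png

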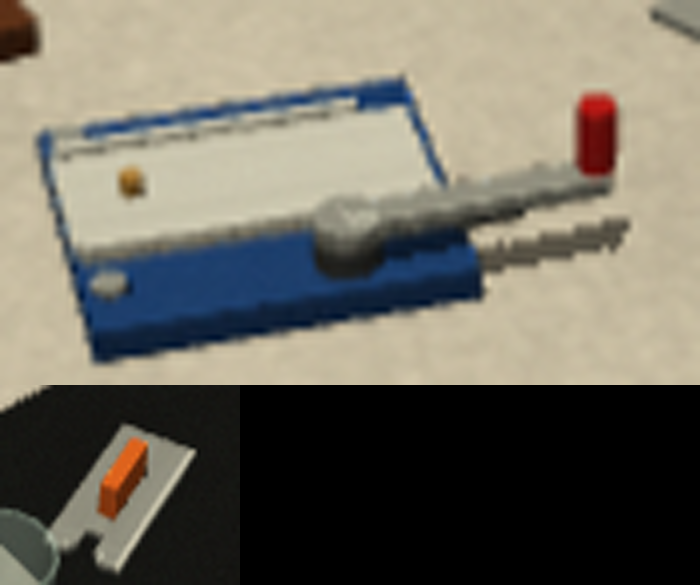

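The crops give clear corners for the blade plate and the holder, plus the pin at about (408.4,226.3) and the knob at about (373.4,270.4) in the top view. I'll fit the poses from these.

```bash
cat > fit.py <<'E'
from h import *
from scipy.optimize import least_squares
import pickle
T=lambda x,y:((x+.5)/8-.5+270,(y+.5)/8-.5+225)
U=lambda x,y:((x-320+.5)/7-.5+365,(y+.5)/7-.5+205)
S=lambda x,y:((x+.5)/7-.5+235,(y+.5)/7-.5+185)
S2=lambda x,y:((x+.5)/4-.5+335,(y-385+.5)/4-.5+255)
ct=cams.camera("top"); cs=cams.camera("scene")
print("eye px",proj(ct,[[ct["eye"][0],ct["eye"][1],0]]))
cor=back(ct,[U(497,36),U(757,145),U(632,445),U(375,342)],.020)
print("holder corners z.02",cor.round(4).tolist(),"sides",[round(np.linalg.norm(cor[i]-cor[i-3]),4) for i in range(4)])
for h in(0,1):
  d=(cor[0]+cor[1])-(cor[2]+cor[3]);
print("yaw by sides",np.degrees(np.arctan2(d[1],d[0])), "center",cor.mean(0))
l=(cor[0]+cor[3])-(cor[1]+cor[2]);print("y-axis yaw-90",np.degrees(np.arctan2(l[1],l[0]))-90)
print("pin top",back(ct,[U(624,149)],.029),"scene",back(cs,[S(131,174)],.029))
print("knob top",back(ct,[U(379,460)],.063),"scene",back(cs,[S(597,99)],.063))
print("pivot hub",back(ct,[U(452,247)],.037),"scene",back(cs,[S(348,205)],.037))
b=back(ct,[T(50,90),T(170,40),T(278,300),T(160,357)],.007)
print("blade",b.round(4).tolist(),b.mean(0),[round(np.linalg.norm(b[i]-b[i-3]),4) for i in range(4)])
d=b[0]+b[1]-b[2]-b[3];print("yaw",np.degrees(np.arctan2(d[1],d[0])))
g=back(ct,[T(141,142),T(180,246)],.031);print("grip top",g,g.mean(0),np.degrees(np.arctan2(*(g[0]-g[1])[[1,0]])))
bs=back(cs,[S2(125,424),S2(196,451),S2(118,573)],.007);print("scene blade corners rearL? ",bs)
gs=back(cs,[S2(139,439),S2(107,488)],.031);print(gs, proj(cs,[[0.6,.1,0]]))
E
python3 fit.py
```

```text
eye px [[325.24867096 281.31704681]]
holder corners z.02 [[0.702, -0.1322, 0.02], [0.6606, -0.2391, 0.02], [0.5376, -0.1901, 0.02], [0.5764, -0.0852, 0.02]] sides [np.float64(0.1146), np.float64(0.1324), np.float64(0.1119), np.float64(0.1341)]
yaw by sides -21.112567240382056 center [ 0.61916103 -0.16163091  0.02      ]
y-axis yaw-90 -20.75950604422752
pin top [[ 0.65651346 -0.18343222  0.029     ]] scene [[ 0.65868083 -0.18377231  0.029     ]]
knob top [[ 0.52802654 -0.08433535  0.063     ]] scene [[ 0.52881526 -0.08733617  0.063     ]]
pivot hub [[ 0.61442376 -0.11382943  0.037     ]] scene [[ 0.61289934 -0.11650676  0.037     ]]
blade [[0.62, 0.1903, 0.007], [0.639, 0.148, 0.007], [0.5473, 0.1068, 0.007], [0.5259, 0.1481, 0.007]] [0.58305353 0.14830703 0.007     ] [np.float64(0.0464), np.float64(0.1005), np.float64(0.0465), np.float64(0.1031)]
yaw 24.200821532724053
grip top [[0.60067792 0.1556022  0.031     ]
 [0.56454035 0.14078749 0.031     ]] [0.58260914 0.14819484 0.031     ] 22.29133567371086
scene blade corners rearL?  [[0.54728227 0.10866328 0.007     ]
 [0.52982414 0.14788543 0.007     ]
 [0.62297898 0.19003771 0.007     ]]
[[0.56678144 0.13960747 0.031     ]
 [0.60443896 0.15719893 0.031     ]] [[344.92687947 274.2967406 ]]
```

Emit:
carry_out --steps '[[[2.0,4.2,0],0,0],[[2.0,4.2,0],0,0],[[2.0,4.2,0],0,0],[[2.0,4.2,0],0,0],[[2.0,4.2,0],0,0],[[2.0,4.2,0],0,0],[[2.0,4.2,0],0,0],[[2.0,4.2,0],0,0],[[2.0,4.2,0],0,0],[[2.0,4.2,0],0,0]]' --squeeze 30

```text
time: 1.2
position: [0.4407, -0.1484, 0.2429]
tool_rot: [0.828, -0.561, 0.002, 0.001]
ft_force: [0.5, -1.3, 0.5]
grip_width: 0.0871
```

Emit:
carry_out --steps '[[[2.0,4.1,0],0,0],[[2.0,4.1,0],0,0],[[2.0,4.1,0],0,0],[[2.0,4.1,0],0,0],[[2.0,4.1,-1],1,0],[[2.0,4.1,-1],1,0],[[1.5,3.5,-1],0,0],[[0.5,1,-1],0,0],[[0,0,-1],0,0],[[0,0,0],0,0]]'

```text
time: 2.2
position: [0.5858, 0.1611, 0.1906]
tool_rot: [0.84, -0.542, 0.004, 0.001]
ft_force: [-0.6, -0.2, 0.4]
grip_width: 0.0869
```

Emit:
carry_out --steps '[[[-0.2,-1.2,-2],0,0],[[0,0,-3],0,0],[[0,0,-3],0,0],[[0,0,-2.5],0,0],[[0,0,-1.5],0,0],[[0,0,-0.5],0,0],[[0,0,0],0,0]]'

```text
time: 2.9
position: [0.5819, 0.1358, 0.0654]
tool_rot: [0.836, -0.548, 0.005, 0.002]
ft_force: [-0.3, -0.2, 0.4]
grip_width: 0.0871
```

```bash
python3 -c "
from h import *
o=robot.get_obs();print(o['position'],Rot.from_quat(o['tool_rot']).as_matrix().round(4),o['ft_force'])"
```

```text
[0.58188325 0.13580992 0.06543023] [[ 0.399  -0.9169  0.0067]
 [-0.9169 -0.399  -0.0085]
 [ 0.0104 -0.0028 -0.9999]] [-0.26781692 -0.17651951  0.36696745]
```

Emit:
carry_out --steps '[[[0.1,0.6,-0.5],0.5,0],[[0.1,0.4,-0.5],0,0],[[0,0.2,-0.5],0,0],[[0,0,-0.5],0,0],[[0,0,-0.5],0,0],[[0,0,-0.5],0,0],[[0,0,-0.2],0,0],[[0,0,0],0,0]]'

```text
time: 3.7
position: [0.5862, 0.1483, 0.0345]
tool_rot: [0.839, -0.544, 0.008, -0.0]
ft_force: [0.0, -0.5, 0.0]
grip_width: 0.0874
```

```bash
cat > st.py <<'E'
from h import *
o=robot.get_obs();M=Rot.from_quat(o['tool_rot']).as_matrix()
print('t',round(float(o['time']),2),'p',o['position'].round(4),'jawyaw',np.degrees(np.arctan2(M[1,0],M[0,0])).round(2),'toolz',M[:,2].round(4),'F',o['ft_force'].round(2),'M',o['moment'].round(2),'w',round(float(o['grip_width']),4))
H=np.radians(-21);R=np.array([[np.cos(H),-np.sin(H)],[np.sin(H),np.cos(H)]])
print('holder-frame tcp',(R.T@(o['position'][:2]-[.6232,-.1706])).round(4),'F',(R.T@o['ft_force'][:2]).round(2))
E
python3 st.py
```

```text
t 3.7 p [0.5862 0.1483 0.0345] jawyaw -65.97 toolz [ 0.0133 -0.0082 -0.9999] F [ 0.01 -0.46  0.01] M [ 0.03  0.02 -0.06] w 0.0874
holder-frame tcp [-0.1488  0.2845] F [ 0.17 -0.42]
```

Emit:
carry_out --steps '[[[-0.2,0,-0.2],0,0],[[0,0,0],0,0.5],[[0,0,0],0,1],[[0,0,0],0,1],[[0,0,0],0,1],[[0,0,0],0,1],[[0,0,0],0,1],[[0,0,0],0,1]]'

```text
time: 4.5
position: [0.5845, 0.1481, 0.0329]
tool_rot: [0.839, -0.545, 0.008, -0.001]
ft_force: [0.2, -0.5, -0.1]
grip_width: 0.0391
```

```bash
python3 st.py
```

```text
t 4.5 p [0.5845 0.1481 0.0329] jawyaw -65.99 toolz [ 0.0145 -0.0081 -0.9999] F [ 0.21 -0.49 -0.13] M [-0.03  0.01  0.01] w 0.0391
holder-frame tcp [-0.1503  0.2837] F [ 0.37 -0.38]
```

Emit:
carry_out --steps '[[[0,0,0],0,1],[[0,0,0],0,1],[[0,0,0],0,1],[[0,0,0],0,1],[[0,0,0],0,1],[[0,0,0],0,1],[[0,0,0],0,1]]'

```text
time: 5.2
position: [0.5845, 0.1482, 0.0331]
tool_rot: [0.839, -0.545, 0.008, -0.001]
ft_force: [0.1, 0.8, 0.1]
grip_width: 0.0102
```

```bash
python3 st.py
```

```text
t 5.2 p [0.5845 0.1482 0.0331] jawyaw -66.01 toolz [ 0.0145 -0.008  -0.9999] F [0.08 0.84 0.07] M [ 0.07  0.01 -0.03] w 0.0102
holder-frame tcp [-0.1504  0.2838] F [-0.22  0.81]
```

Emit:
carry_out --steps '[[[0,0,0.5],0,1],[[0,0,1],0,1],[[0,0,1.5],0,1],[[0,0,2],0,1],[[0,0,2],0,1],[[0,0,2],0,1],[[0,0,1.5],0,1],[[0,0,0.5],0,1],[[0,0,0],0,1]]'

```text
time: 6.1
position: [0.5835, 0.1482, 0.154]
tool_rot: [0.839, -0.544, 0.009, -0.001]
ft_force: [-0.5, -0.7, -0.7]
grip_width: 0.0101
```

```bash
python3 st.py
```

```text
t 6.1 p [0.5835 0.1482 0.154 ] jawyaw -65.98 toolz [ 0.0172 -0.0079 -0.9998] F [-0.53 -0.67 -0.7 ] M [ 0.   -0.02 -0.01] w 0.0101
holder-frame tcp [-0.1513  0.2835] F [-0.26 -0.82]
```

Emit:
carry_out --steps '[[[0.1,-1.5,0],-2.5,1],[[0.2,-3,0],-5,1],[[0.2,-3.5,0],-5,1],[[0.2,-3.5,0],-5,1],[[0.2,-3.5,0],-5,1],[[0.2,-3.5,0],-5,1],[[0.2,-3.5,0],-5,1],[[0.2,-3.0,0],-5,1],[[0.1,-2.0,0],-3,1],[[0,0,0],0,1]]'

```text
time: 7.1
position: [0.5918, -0.1402, 0.1453]
tool_rot: [-0.58, 0.815, -0.003, -0.007]
ft_force: [1.0, 1.1, -1.1]
grip_width: 0.0095
```

```bash
python3 st.py
```

```text
t 7.1 p [ 0.5918 -0.1402  0.1453] jawyaw -109.1 toolz [-0.0075 -0.0139 -0.9999] F [ 0.98  1.05 -1.06] M [ 0.09 -0.03  0.02] w 0.0095
holder-frame tcp [-0.0402  0.0172] F [0.54 1.34]
```

Emit:
carry_out --steps '[[[0.3,-0.7,0],-1,1],[[0.3,-0.8,0],-0.9,1],[[0.2,-0.6,-1],0,1],[[0,0,-2],0,1],[[0,0,-2],0,1],[[0,0,-1.5],0,1],[[0,0,-0.8],0,1],[[0,0,0],0,1]]'

```text
time: 7.9
position: [0.5992, -0.1598, 0.0652]
tool_rot: [-0.567, 0.824, -0.001, -0.008]
ft_force: [0.0, -0.3, -1.7]
grip_width: 0.0101
```

```bash
python3 st.py; python3 - <<'E'
from h import *
t=shot("top","pics/t1.png"); s=shot("scene","pics/s1.png")
f=lambda c,x,y,w,h,k: cv2.cvtColor(cv2.resize(c["pixels"][y:y+h,x:x+w],None,fx=k,fy=k,interpolation=cv2.INTER_CUBIC),cv2.COLOR_RGB2BGR)
a=f(s,235,150,110,100,7); cv2.imwrite("pics/c3.png",a[:600,:790])
E
```

```text
t 7.9 p [ 0.5992 -0.1598  0.0652] jawyaw -110.92 toolz [-0.0125 -0.0109 -0.9999] F [ 0.04 -0.28 -1.71] M [ 0.11 -0.03  0.03] w 0.0101
holder-frame tcp [-0.0263  0.0015] F [ 0.13 -0.24]
```

View pics/c3.png

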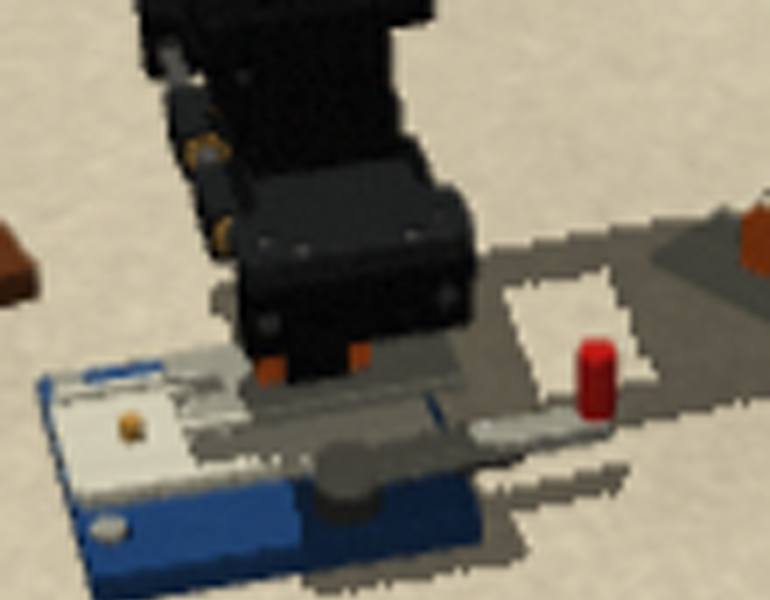

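The blade hangs level over the seat. The notch is at about (205,385) in the crop, the pin at (130,425), and the clamp is still open. I'll compare the predicted blade corners with this picture.

```bash
python3 - <<'E'
from h import *
cs=cams.camera("scene"); o=robot.get_obs(); p=o["position"]
R=Rot.from_euler("z",-20.9,degrees=True).as_matrix()
for n,b in dict(noseL=(50,22),noseR=(50,-22),flareL=(50,9),flareR=(50,-9),slotL=(44,5),slotR=(44,-5),rootL=(32,5)).items():
    P=p+[0,0,-p[2]+.039]+R@np.array([b[0]-1,b[1],0])/1000
    print(n,((proj(cs,[P])[0]-[235,150]+.5)*7-.5).round(0))
print("pin top",((proj(cs,[[.6575,-.1836,.029]])[0]-[235,150]+.5)*7-.5).round(0))
E
```

```text
noseL [181. 429.]
noseR [157. 355.]
flareL [174. 407.]
flareR [164. 376.]
slotL [188. 397.]
slotR [183. 380.]
rootL [223. 392.]
pin top [134. 418.]
```

```bash
python3 - <<'E'
import cv2
i=cv2.imread("pics/s1.png"); cv2.imwrite("pics/c4.png",cv2.resize(i[190:230,238:290],None,fx=14,fy=14,interpolation=cv2.INTER_CUBIC))
E
```

```text
(no output)
```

View pics/c4.png

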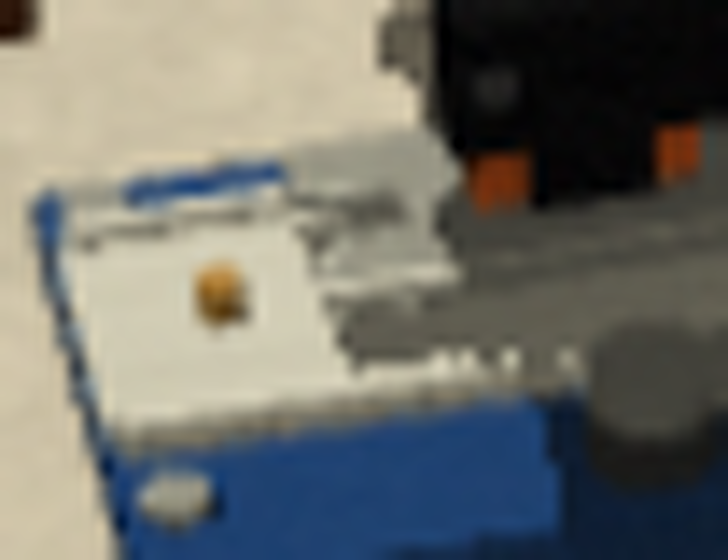

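Emit:
carry_out --steps '[[[0,-0.05,-0.4],0,1],[[0,0,-0.4],0,1],[[0,0,-0.2],0,1],[[0,0,-0.1],0,1],[[0,0,-0.1],0,1],[[0,0,0],0,1]]'

```text
time: 8.65
position: [0.6023, -0.1619, 0.0572]
tool_rot: [-0.567, 0.824, -0.005, -0.006]
ft_force: [0.1, 0.4, -1.5]
grip_width: 0.0099
```

```bash
python3 st.py
```

```text
t 8.65 p [ 0.6023 -0.1619  0.0572] jawyaw -110.93 toolz [-0.0035 -0.0151 -0.9999] F [ 0.11  0.42 -1.45] M [0.04 0.03 0.  ] w 0.0099
holder-frame tcp [-0.0226  0.0007] F [-0.05  0.43]
```

Emit:
carry_out --steps '[[[0,0,-0.2],0,1],[[0,0,-0.2],0,1],[[0,0,-0.1],0,1],[[0,0,-0.05],0,1],[[0,0,0],0,1]]'

```text
time: 9.15
position: [0.6023, -0.1619, 0.0512]
tool_rot: [-0.567, 0.824, -0.005, -0.006]
ft_force: [0.6, -0.3, -1.9]
grip_width: 0.0098
```

```bash
python3 st.py
```

```text
t 9.15 p [ 0.6023 -0.1619  0.0512] jawyaw -110.93 toolz [-0.0034 -0.0151 -0.9999] F [ 0.63 -0.3  -1.9 ] M [0.04 0.04 0.  ] w 0.0098
holder-frame tcp [-0.0226  0.0006] F [ 0.7  -0.06]
```

Emit:
carry_out --steps '[[[0,0,-0.05],0,1],[[0,0,-0.05],0,1],[[0,0,0],0,1]]'

```text
time: 9.45
position: [0.6023, -0.162, 0.0505]
tool_rot: [-0.567, 0.824, -0.005, -0.006]
ft_force: [-0.1, -0.0, 0.1]
grip_width: 0.0097
```

```bash
python3 st.py
```

```text
t 9.45 p [ 0.6023 -0.162   0.0505] jawyaw -110.93 toolz [-0.0033 -0.0153 -0.9999] F [-0.11 -0.04  0.09] M [0.   0.02 0.06] w 0.0097
holder-frame tcp [-0.0226  0.0005] F [-0.09 -0.08]
```

Emit:
carry_out --steps '[[[0,0,-0.05],0,1],[[0,0,0],0,1]]'

```text
time: 9.65
position: [0.6023, -0.162, 0.0505]
tool_rot: [-0.567, 0.824, -0.005, -0.006]
ft_force: [0.2, 0.8, -0.8]
grip_width: 0.0099
```

```bash
python3 st.py
```

```text
t 9.65 p [ 0.6023 -0.162   0.0505] jawyaw -110.93 toolz [-0.0031 -0.0154 -0.9999] F [ 0.25  0.78 -0.8 ] M [0.03 0.03 0.06] w 0.0099
holder-frame tcp [-0.0225  0.0005] F [-0.05  0.82]
```

Emit:
carry_out --steps '[[[0.14,-0.054,-0.03],0,1],[[0.14,-0.054,-0.03],0,1],[[0.14,-0.054,-0.03],0,1],[[0.14,-0.054,-0.03],0,1],[[0.14,-0.054,-0.03],0,1]]'

```text
time: 10.15
position: [0.6081, -0.1642, 0.0503]
tool_rot: [-0.567, 0.824, -0.004, -0.007]
ft_force: [-3.7, -0.3, 4.7]
grip_width: 0.0098
```

```bash
python3 st.py
```

```text
t 10.15 p [ 0.6081 -0.1642  0.0503] jawyaw -110.89 toolz [-0.0066 -0.0143 -0.9999] F [-3.69 -0.26  4.7 ] M [0.23 0.35 0.05] w 0.0098
holder-frame tcp [-0.0163  0.0005] F [-3.35 -1.57]
```

Emit:
carry_out --steps '[[[0.16,-0.06,-0.02],0,1],[[0.16,-0.06,-0.02],0,1],[[0.16,-0.06,-0.02],0,1],[[0.16,-0.06,-0.02],0,1],[[0.16,-0.06,-0.02],0,1]]'

```text
time: 10.65
position: [0.6161, -0.1673, 0.0504]
tool_rot: [-0.567, 0.823, -0.003, -0.007]
ft_force: [-4.3, 1.0, 5.9]
grip_width: 0.01
```

```bash
python3 st.py
```

```text
t 10.65 p [ 0.6161 -0.1673  0.0504] jawyaw -110.88 toolz [-0.0081 -0.014  -0.9999] F [-4.3   0.99  5.95] M [0.24 0.43 0.03] w 0.01
holder-frame tcp [-0.0078  0.0005] F [-4.37 -0.62]
```

Emit:
carry_out --steps '[[[0.14,-0.054,0],0,1],[[0.14,-0.054,0],0,1],[[0.14,-0.054,-0.01],0,1],[[0.14,-0.054,-0.01],0,1]]'

```text
time: 11.05
position: [0.6187, -0.1689, 0.0506]
tool_rot: [-0.567, 0.823, -0.0, -0.01]
ft_force: [-4.8, 0.9, 6.8]
grip_width: 0.0098
```

```bash
python3 st.py
```

```text
t 11.05 p [ 0.6187 -0.1689  0.0506] jawyaw -110.85 toolz [-0.0164 -0.0117 -0.9998] F [-4.8   0.95  6.79] M [ 0.22  0.5  -0.02] w 0.0098
holder-frame tcp [-0.0048  0.    ] F [-4.82 -0.84]
```

Emit:
carry_out --steps '[[[0,0,0.03],0,1],[[0,0,0.02],0,1],[[0.1,-0.04,0.01],0,1],[[0.14,-0.054,0],0,1]]'

```text
time: 11.45
position: [0.6216, -0.1701, 0.0507]
tool_rot: [-0.567, 0.823, -0.0, -0.01]
ft_force: [-2.5, 0.3, 4.5]
grip_width: 0.0098
```

```bash
python3 st.py
```

```text
t 11.45 p [ 0.6216 -0.1701  0.0507] jawyaw -110.86 toolz [-0.016  -0.0119 -0.9998] F [-2.5   0.27  4.48] M [0.17 0.3  0.03] w 0.0098
holder-frame tcp [-0.0017 -0.0001] F [-2.43 -0.65]
```

Emit:
carry_out --steps '[[[0.09,-0.035,0.01],0,1],[[0.09,-0.035,0.005],0,1]]'

```text
time: 11.65
position: [0.624, -0.171, 0.0508]
tool_rot: [-0.567, 0.823, -0.001, -0.01]
ft_force: [-1.9, -0.3, 2.1]
grip_width: 0.0099
```

```bash
python3 st.py
```

```text
t 11.65 p [ 0.624  -0.171   0.0508] jawyaw -110.86 toolz [-0.0152 -0.0121 -0.9998] F [-1.88 -0.34  2.06] M [0.16 0.16 0.06] w 0.0099
holder-frame tcp [ 0.0009 -0.0001] F [-1.64 -1.  ]
```

Emit:
carry_out --steps '[[[0.07,-0.027,0],0,1],[[0.07,-0.027,0],0,1]]'

```text
time: 11.85
position: [0.6257, -0.1716, 0.0507]
tool_rot: [-0.567, 0.823, -0.001, -0.01]
ft_force: [-2.4, 0.5, 3.2]
grip_width: 0.0098
```

```bash
python3 st.py
```

```text
t 11.85 p [ 0.6257 -0.1716  0.0507] jawyaw -110.86 toolz [-0.0152 -0.0122 -0.9998] F [-2.42  0.49  3.22] M [0.15 0.24 0.  ] w 0.0098
holder-frame tcp [ 0.0027 -0.0001] F [-2.44 -0.41]
```

Emit:
carry_out --steps '[[[0.06,-0.023,0.005],0,1],[[0.06,-0.023,0],0,1]]'

```text
time: 12.05
position: [0.6262, -0.1718, 0.0508]
tool_rot: [-0.567, 0.823, 0.0, -0.01]
ft_force: [-3.9, 1.4, 4.5]
grip_width: 0.0097
```

```bash
python3 st.py
```

```text
t 12.05 p [ 0.6262 -0.1718  0.0508] jawyaw -110.85 toolz [-0.0172 -0.0115 -0.9998] F [-3.95  1.41  4.52] M [ 0.19  0.55 -0.01] w 0.0097
holder-frame tcp [ 0.0032 -0.0001] F [-4.19 -0.1 ]
```

Emit:
carry_out --steps '[[[0.05,-0.02,0.02],0,1],[[0.06,-0.023,0.01],0,1]]'

```text
time: 12.25
position: [0.6263, -0.1718, 0.0509]
tool_rot: [-0.567, 0.823, 0.001, -0.011]
ft_force: [-3.9, 0.4, 4.4]
grip_width: 0.0097
```

```bash
python3 st.py
```

```text
t 12.25 p [ 0.6263 -0.1718  0.0509] jawyaw -110.84 toolz [-0.0195 -0.0106 -0.9998] F [-3.85  0.44  4.42] M [ 0.24  0.51 -0.02] w 0.0097
holder-frame tcp [ 0.0033 -0.0001] F [-3.76 -0.97]
```

Emit:
carry_out --steps '[[[0.09,-0.034,0.02],0,1],[[0.1,-0.038,0.02],0,1]]'

```text
time: 12.45
position: [0.6264, -0.1719, 0.0511]
tool_rot: [-0.567, 0.823, 0.003, -0.012]
ft_force: [-5.8, 0.7, 5.1]
grip_width: 0.0097
```

```bash
python3 st.py
```

```text
t 12.45 p [ 0.6264 -0.1719  0.0511] jawyaw -110.83 toolz [-0.0239 -0.0089 -0.9997] F [-5.83  0.73  5.08] M [0.29 0.67 0.02] w 0.0097
holder-frame tcp [ 0.0035 -0.0001] F [-5.71 -1.41]
```

Emit:
carry_out --steps '[[[0,0,0],0,1],[[0,0,0],0,0.7],[[0,0,0],0,0.7],[[0,0,0],0,0.7],[[0,0,0],0,0.7],[[0,0,-0.1],0,0.7],[[0,0,-0.1],0,0.7]]'

```text
time: 13.15
position: [0.6313, -0.1738, 0.0486]
tool_rot: [-0.567, 0.824, -0.002, -0.009]
ft_force: [0.0, 0.4, 0.2]
grip_width: 0.0264
```

```bash
python3 st.py; python3 - <<'E'
from h import *
s=shot("scene","pics/s2.png")
a=cv2.imread("pics/s2.png")[180:240,235:315]; cv2.imwrite("pics/c5.png",cv2.resize(a,None,fx=10,fy=10,interpolation=cv2.INTER_CUBIC))
E
```

```text
t 13.15 p [ 0.6313 -0.1738  0.0486] jawyaw -110.88 toolz [-0.0132 -0.0128 -0.9998] F [0.04 0.36 0.2 ] M [ 0.07  0.01 -0.04] w 0.0264
holder-frame tcp [ 0.0087 -0.    ] F [-0.09  0.35]
```

View pics/c5.png

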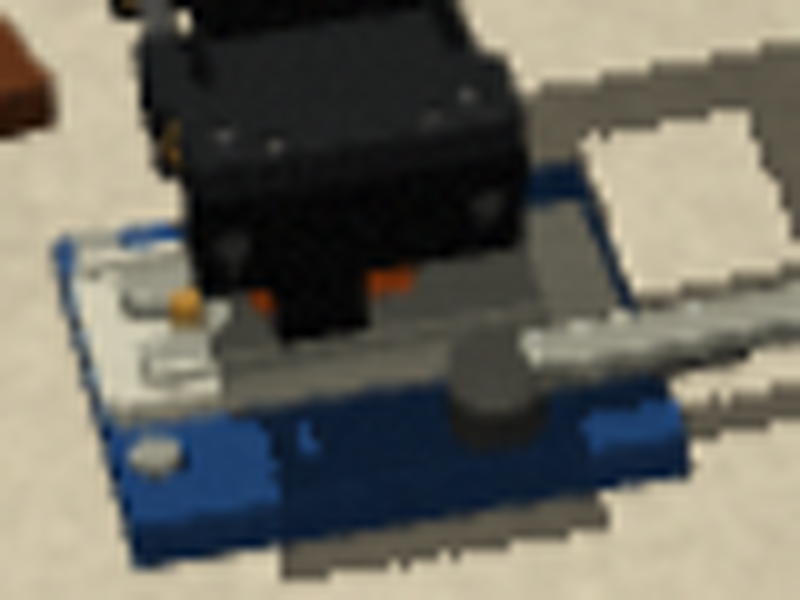

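The picture shows the notch around the pin at about (187,305), the blade flat between the rims, and the clamp open. I'll regrip with the blade lying flat, then press.

Emit:
carry_out --steps '[[[0,0,0],0,1],[[0,0,0],0,1],[[0,0,0],0,1],[[0,0,0],0,1],[[0,0,0],0,1]]'

```text
time: 13.7
position: [0.6312, -0.1736, 0.0484]
tool_rot: [-0.567, 0.824, -0.001, -0.009]
ft_force: [-0.3, -0.4, -0.9]
grip_width: 0.0098
```

```bash
python3 st.py
```

```text
t 13.7 p [ 0.6312 -0.1736  0.0484] jawyaw -110.89 toolz [-0.0134 -0.0125 -0.9998] F [-0.3  -0.39 -0.89] M [ 0.06 -0.05 -0.01] w 0.0098
holder-frame tcp [0.0085 0.    ] F [-0.14 -0.47]
```

Emit:
carry_out --steps '[[[0.08,-0.03,0],0,1],[[0.1,-0.038,0],0,1]]'

```text
time: 13.9
position: [0.6313, -0.1737, 0.0484]
tool_rot: [-0.567, 0.823, 0.0, -0.01]
ft_force: [-3.1, 1.3, 3.7]
grip_width: 0.0098
```

```bash
python3 st.py
```

```text
t 13.9 p [ 0.6313 -0.1737  0.0484] jawyaw -110.88 toolz [-0.0176 -0.011  -0.9998] F [-3.07  1.32  3.66] M [0.26 0.46 0.02] w 0.0098
holder-frame tcp [ 0.0086 -0.    ] F [-3.34  0.13]
```

Emit:
carry_out --steps '[[[0.17,-0.065,0.04],0,1],[[0.2,-0.077,0.05],0,1]]'

```text
time: 14.1
position: [0.6316, -0.1739, 0.0487]
tool_rot: [-0.567, 0.823, 0.004, -0.013]
ft_force: [-5.3, 0.5, 3.7]
grip_width: 0.0096
```

```bash
python3 st.py
```

```text
t 14.1 p [ 0.6316 -0.1739  0.0487] jawyaw -110.84 toolz [-0.026  -0.0079 -0.9996] F [-5.33  0.48  3.69] M [0.32 0.9  0.02] w 0.0096
holder-frame tcp [ 0.009 -0.   ] F [-5.14 -1.46]
```

Emit:
carry_out --steps '[[[0.27,-0.1,0],0,1],[[0.27,-0.1,0],0,1]]'

```text
time: 14.3
position: [0.6319, -0.174, 0.0489]
tool_rot: [-0.568, 0.823, 0.01, -0.017]
ft_force: [-8.1, 1.2, 8.7]
grip_width: 0.01
```

```bash
python3 st.py
```

```text
t 14.3 p [ 0.6319 -0.174   0.0489] jawyaw -110.79 toolz [-0.0388 -0.0034 -0.9992] F [-8.07  1.2   8.71] M [0.43 1.07 0.02] w 0.01
holder-frame tcp [ 0.0093 -0.0001] F [-7.97 -1.78]
```

Emit:
carry_out --steps '[[[0,0,0],0,1],[[0,0,0],0,0.75],[[0,0,0],0,0.75],[[0,0,0],0,0.75],[[0,0,0],0,0.75]]'

```text
time: 14.8
position: [0.6353, -0.1753, 0.0493]
tool_rot: [-0.568, 0.823, 0.006, -0.015]
ft_force: [-0.4, 0.5, 0.1]
grip_width: 0.0213
```

```bash
python3 st.py
```

```text
t 14.8 p [ 0.6353 -0.1753  0.0493] jawyaw -110.81 toolz [-0.0313 -0.0062 -0.9995] F [-0.4   0.46  0.14] M [ 0.09 -0.01 -0.05] w 0.0213
holder-frame tcp [ 0.013  -0.0001] F [-0.54  0.28]
```

Emit:
carry_out --steps '[[[-0.3,0.115,-0.08],0,0.75],[[-0.25,0.1,-0.07],0,0.75],[[0,0,0],0,0.75],[[0,0,0],0,1],[[0,0,0],0,1],[[0,0,0],0,1],[[0,0,0],0,1],[[0,0,0],0,1]]'

```text
time: 15.6
position: [0.6296, -0.1731, 0.0476]
tool_rot: [-0.567, 0.823, 0.006, -0.014]
ft_force: [0.1, 0.3, -0.9]
grip_width: 0.0095
```

```bash
python3 st.py
```

```text
t 15.6 p [ 0.6296 -0.1731  0.0476] jawyaw -110.84 toolz [-0.0306 -0.0062 -0.9995] F [ 0.09  0.3  -0.87] M [ 0.1   0.07 -0.08] w 0.0095
holder-frame tcp [0.0069 0.    ] F [-0.02  0.32]
```

Emit:
carry_out --steps '[[[0.2,-0.077,0],0,1],[[0.3,-0.115,0.02],0,1],[[0.33,-0.127,0.03],0,1]]'

```text
time: 15.9
position: [0.6302, -0.1734, 0.048]
tool_rot: [-0.568, 0.823, 0.014, -0.02]
ft_force: [-6.5, 1.3, 5.9]
grip_width: 0.0104
```

```bash
python3 st.py
```

```text
t 15.9 p [ 0.6302 -0.1734  0.048 ] jawyaw -110.75 toolz [-5.000e-02  6.000e-04 -9.987e-01] F [-6.54  1.32  5.9 ] M [0.45 0.98 0.01] w 0.0104
holder-frame tcp [ 0.0075 -0.0001] F [-6.57 -1.11]
```

Emit:
carry_out --steps '[[[0.42,-0.16,0.03],0,1],[[0.45,-0.17,0.03],0,1]]'

```text
time: 16.1
position: [0.6308, -0.1736, 0.0487]
tool_rot: [-0.568, 0.822, 0.023, -0.027]
ft_force: [-9.1, 2.3, 8.1]
grip_width: 0.0097
```

```bash
python3 st.py
```

```text
t 16.1 p [ 0.6308 -0.1736  0.0487] jawyaw -110.68 toolz [-0.0702  0.008  -0.9975] F [-9.15  2.28  8.14] M [0.45 1.31 0.  ] w 0.0097
holder-frame tcp [ 0.0081 -0.0001] F [-9.36 -1.15]
```

Emit:
carry_out --steps '[[[0.5,-0.19,-0.01],0,1],[[0.5,-0.19,-0.01],0,1]]'

```text
time: 16.3
position: [0.6313, -0.1738, 0.0487]
tool_rot: [-0.568, 0.821, 0.033, -0.034]
ft_force: [-9.1, 2.1, 7.8]
grip_width: 0.0099
```

```bash
python3 st.py
```

```text
t 16.3 p [ 0.6313 -0.1738  0.0487] jawyaw -110.59 toolz [-0.0936  0.0164 -0.9955] F [-9.14  2.08  7.82] M [ 0.51  1.38 -0.06] w 0.0099
holder-frame tcp [ 0.0088 -0.0001] F [-9.28 -1.33]
```

Emit:
carry_out --steps '[[[0.52,-0.2,0],0,1],[[0.55,-0.21,0],0,1],[[0.55,-0.21,0],0,1]]' --squeeze 35

```text
time: 16.6
position: [0.6323, -0.1743, 0.0498]
tool_rot: [-0.568, 0.82, 0.05, -0.046]
ft_force: [-10.1, 2.7, 9.3]
grip_width: 0.0098
```

```bash
python3 st.py
```

```text
t 16.6 p [ 0.6323 -0.1743  0.0498] jawyaw -110.48 toolz [-0.1316  0.0302 -0.9908] F [-10.14   2.65   9.33] M [ 0.6   1.55 -0.02] w 0.0098
holder-frame tcp [ 0.0098 -0.0001] F [-10.42  -1.16]
```

Emit:
carry_out --steps '[[[0,0,0],0,1],[[0,0,0],0,0.7],[[0,0,0],0,0.7],[[0,0,0],0,0.7],[[0,0,0],0,0.7],[[0,0,0.5],0,0.7],[[0,0,1],0,0.6],[[0,0,2],0,0.5],[[0,0,2],0,0.5],[[0,0,1],0,0.5]]'

```text
time: 17.6
position: [0.6326, -0.1743, 0.117]
tool_rot: [-0.568, 0.82, 0.05, -0.046]
ft_force: [0.0, -0.7, 0.2]
grip_width: 0.0419
```

Emit:
carry_out --steps '[[[0,0,0],8,0.5],[[0,0,0],8,0.5],[[0,0,0],8,0.5],[[0,0,0],8,0.5],[[0,0,0],8,0.5],[[0,0,0],8,0.5],[[0,0,0],8,0.5],[[0,0,0],8,0.5],[[0,0,0],8,0.5],[[0,0,0],8,0.5]]'

```text
time: 18.6
position: [0.6355, -0.1756, 0.1248]
tool_rot: [0.97, -0.236, -0.004, 0.064]
ft_force: [0.4, 0.2, 1.0]
grip_width: 0.0434
```

```bash
python3 st.py
```

```text
t 18.6 p [ 0.6355 -0.1756  0.1248] jawyaw -27.23 toolz [-0.0376 -0.1221 -0.9918] F [0.45 0.2  1.  ] M [ 0.07 -0.04 -0.01] w 0.0434
holder-frame tcp [ 0.0133 -0.0003] F [0.35 0.35]
```

Emit:
carry_out --steps '[[[0,0,0],8,0.5],[[0,0,0],8,0.5],[[0,0,0],8,0.5],[[0,0,0],8,0.5],[[0,0,0],8,0.5],[[0,0,0],8,0.5],[[0,0,0],8,0.5],[[0,0,0],8,0.5],[[0,0,0],8,0.5],[[0,0,0],8,0.5]]'

```text
time: 19.6
position: [0.6354, -0.1742, 0.1292]
tool_rot: [0.88, 0.47, 0.041, 0.051]
ft_force: [0.0, 0.3, 0.6]
grip_width: 0.0437
```

Emit:
carry_out --steps '[[[0,0,0],8,0.5],[[0,0,0],4,0.5],[[0,0,0],0,0.5],[[0,0,0],0,0.5]]'

```text
time: 20.0
position: [0.6353, -0.1748, 0.1309]
tool_rot: [0.824, 0.563, 0.047, 0.047]
ft_force: [0.0, -0.2, 0.4]
grip_width: 0.0439
```

```bash
python3 st.py; python3 - <<'E'
from h import *
s=shot("scene","pics/s3.png")
a=cv2.imread("pics/s3.png")[150:240,235:345]; cv2.imwrite("pics/c6.png",cv2.resize(a,None,fx=6,fy=6,interpolation=cv2.INTER_CUBIC))
E
```

```text
t 20.0 p [ 0.6353 -0.1748  0.1309] jawyaw 68.75 toolz [ 0.1295 -0.0245 -0.9913] F [ 0.05 -0.19  0.43] M [ 0.13 -0.06 -0.02] w 0.0439
holder-frame tcp [0.0128 0.0004] F [ 0.11 -0.16]
```

View pics/c6.png

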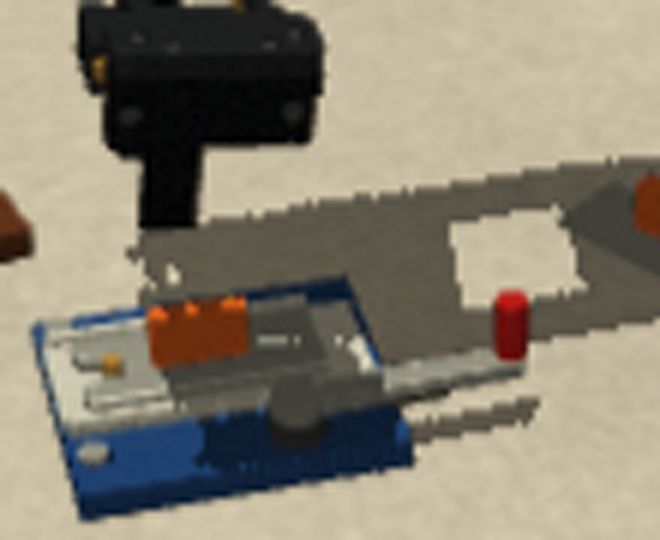

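The picture shows the grip and blade seated with the pin at (112,362) inside the notch. The arm is still open, with its knob at (512,325). The tool is flipped and I'm going back down.

Emit:
carry_out --steps '[[[-0.5,0.2,-1],0,0.5],[[0,0,-1.5],0,0.5],[[0,0,-1.5],0,0.5],[[0,0,-1.5],0,0.5],[[0,0,-0.8],0,0.5],[[0,0,-0.4],0,0.5],[[0,0,-0.1],0,0.5],[[0,0,0],0,0.5]]'

```text
time: 20.85
position: [0.6277, -0.1703, 0.0582]
tool_rot: [0.825, 0.562, 0.046, 0.046]
ft_force: [-0.7, -0.4, -0.2]
grip_width: 0.0432
```

```bash
python3 st.py
```

```text
t 20.85 p [ 0.6277 -0.1703  0.0582] jawyaw 68.6 toolz [ 0.127  -0.0236 -0.9916] F [-0.68 -0.39 -0.17] M [ 0.1  -0.09  0.01] w 0.0432
holder-frame tcp [0.0041 0.0019] F [-0.5  -0.61]
```

Emit:
carry_out --steps '[[[0.12,-0.25,-0.3],0.4,0.5],[[0,0,-0.3],0,0.5],[[0,0,-0.2],0,0.5],[[0,0,-0.05],0,0.7],[[0,0,0],0,0.7]]' --squeeze 20

```text
time: 21.35
position: [0.6304, -0.1738, 0.0511]
tool_rot: [0.823, 0.565, 0.047, 0.047]
ft_force: [0.4, -0.5, 0.1]
grip_width: 0.0344
```

```bash
python3 st.py
```

```text
t 21.35 p [ 0.6304 -0.1738  0.0511] jawyaw 69.02 toolz [ 0.131  -0.0246 -0.9911] F [ 0.35 -0.51  0.09] M [ 0.09 -0.1  -0.02] w 0.0344
holder-frame tcp [ 0.0079 -0.0004] F [ 0.51 -0.35]
```

Good. Lower by 2 mm and grip.

Emit:
carry_out --steps '[[[0,0,-0.15],0,0.7],[[0,0,0],0,1],[[0,0,0],0,1],[[0,0,0],0,1],[[0,0,0],0,1],[[0,0,0],0,1],[[0,0,0],0,1],[[0,0,0],0,1]]'

```text
time: 22.15
position: [0.6303, -0.1741, 0.05]
tool_rot: [0.823, 0.565, 0.047, 0.048]
ft_force: [-0.1, -0.3, 1.6]
grip_width: 0.0099
```

```bash
python3 st.py
```

```text
t 22.15 p [ 0.6303 -0.1741  0.05  ] jawyaw 69.01 toolz [ 0.1313 -0.0252 -0.991 ] F [-0.11 -0.29  1.59] M [ 0.03  0.02 -0.04] w 0.0099
holder-frame tcp [ 0.0079 -0.0007] F [-0.   -0.31]
```

Emit:
carry_out --steps '[[[0.28,-0.107,-0.02],0,1],[[0.42,-0.16,-0.02],0,1],[[0.45,-0.172,-0.02],0,1]]'

```text
time: 22.45
position: [0.6315, -0.1742, 0.0497]
tool_rot: [0.822, 0.566, 0.04, 0.037]
ft_force: [-10.3, 1.6, 12.1]
grip_width: 0.0097
```

```bash
python3 st.py
```

```text
t 22.45 p [ 0.6315 -0.1742  0.0497] jawyaw 69.19 toolz [ 0.1069 -0.0156 -0.9942] F [-10.29   1.56  12.09] M [-0.04  1.51 -0.18] w 0.0097
holder-frame tcp [ 0.009  -0.0004] F [-10.17  -2.23]
```

Emit:
carry_out --steps '[[[0.5,-0.19,0.02],0,1],[[0.52,-0.2,0.02],0,1]]'

```text
time: 22.65
position: [0.632, -0.1745, 0.0497]
tool_rot: [0.822, 0.568, 0.033, 0.027]
ft_force: [-9.8, 2.4, 9.3]
grip_width: 0.0101
```

```bash
python3 st.py
```

```text
t 22.65 p [ 0.632  -0.1745  0.0497] jawyaw 69.29 toolz [ 0.0844 -0.0072 -0.9964] F [-9.84  2.4   9.32] M [ 0.11  1.55 -0.11] w 0.0101
holder-frame tcp [ 0.0096 -0.0005] F [-10.05  -1.29]
```

Emit:
carry_out --steps '[[[0.6,-0.23,0.03],0,1],[[0.6,-0.23,0.03],0,1],[[0.6,-0.23,0.02],0,1]]'

```text
time: 22.95
position: [0.633, -0.1749, 0.0494]
tool_rot: [0.822, 0.569, 0.021, 0.009]
ft_force: [-11.0, 2.2, 10.4]
grip_width: 0.01
```

```bash
python3 st.py
```

```text
t 22.95 p [ 0.633  -0.1749  0.0494] jawyaw 69.43 toolz [ 0.0444  0.0082 -0.999 ] F [-11.01   2.19  10.36] M [ 0.18  1.7  -0.09] w 0.01
holder-frame tcp [ 0.0107 -0.0005] F [-11.07  -1.9 ]
```

Emit:
carry_out --steps '[[[0.63,-0.24,0.03],0,1],[[0.65,-0.25,0.03],0,1],[[0.65,-0.25,0.03],0,1]]'

```text
time: 23.25
position: [0.6342, -0.1754, 0.0492]
tool_rot: [0.821, 0.57, 0.007, -0.01]
ft_force: [-10.8, 2.1, 8.7]
grip_width: 0.0096
```

```bash
python3 st.py
```

```text
t 23.25 p [ 0.6342 -0.1754  0.0492] jawyaw 69.53 toolz [ 7.000e-04  2.450e-02 -9.997e-01] F [-10.83   2.06   8.66] M [ 0.21  1.75 -0.13] w 0.0096
holder-frame tcp [ 0.012  -0.0005] F [-10.85  -1.96]
```

Emit:
carry_out --steps '[[[0,0,0],0,1],[[0,0,0],0,0.6],[[0,0,0],0,0.6],[[0,0,0],0,0.6],[[0,0,0],0,0.6],[[0,0,0.5],0,0.5],[[0,0,1],0,0.5],[[0,0,2],0,0.5],[[0,0,2],0,0.5],[[0,0,1.5],0,0.5]]'

```text
time: 24.25
position: [0.6335, -0.1746, 0.1206]
tool_rot: [0.821, 0.57, 0.007, -0.012]
ft_force: [0.0, -0.6, -0.2]
grip_width: 0.0433
```

```bash
python3 st.py
```

```text
t 24.25 p [ 0.6335 -0.1746  0.1206] jawyaw 69.55 toolz [-0.0026  0.0266 -0.9996] F [ 0.04 -0.56 -0.22] M [-0.01 -0.16 -0.03] w 0.0433
holder-frame tcp [ 0.011 -0.   ] F [ 0.23 -0.51]
```

Emit:
carry_out --steps '[[[-1.5,1.3,0.5],0,0.5],[[-2,1.7,0],0,0.4],[[-2,1.7,0],0,0.3],[[-2,1.7,0],0,0.3],[[-1.5,1.2,0],0,0.3],[[-0.5,0.4,0],0,0.3],[[0,0,0],0,0.3],[[0,0,0],0,0.3]]'

```text
time: 25.05
position: [0.5409, -0.0952, 0.1362]
tool_rot: [0.821, 0.57, 0.012, -0.003]
ft_force: [0.3, 0.3, 0.3]
grip_width: 0.0607
```

```bash
python3 st.py; python3 - <<'E'
from h import *
c=cams.camera("scene"); s=c["pixels"].astype(int); m=(s[...,0]>110)&(s[...,1]<50)&(s[...,2]<50); m[:180]=0;m[240:]=0;m[:,:290]=0;m[:,350:]=0
v,u=np.nonzero(m);print(len(u),u.min(),u.max(),v.min(),v.max(),back(c,[(u.mean(),v.mean())],.049))
E
```

```text
t 25.05 p [ 0.5409 -0.0952  0.1362] jawyaw 69.53 toolz [ 0.0153  0.0184 -0.9997] F [0.3  0.32 0.33] M [ 0.07 -0.08  0.03] w 0.0607
holder-frame tcp [-0.1039  0.0409] F [0.16 0.41]
18 318 341 187 202 [[ 0.51659687 -0.09810753  0.049     ]]
```

Emit:
carry_out --steps '[[[-0.7,0.5,0],0,0.3],[[-0.4,0.3,-1],0,0.3],[[-0.1,0.1,-1.5],0,0.3],[[0,0,-1.5],0,0.3],[[0,0,-0.5],0,0.3],[[0,0,0],0,0.3]]'

```text
time: 25.7
position: [0.5315, -0.0884, 0.0902]
tool_rot: [0.822, 0.569, 0.013, -0.001]
ft_force: [-0.4, 0.3, 0.9]
grip_width: 0.0611
```

```bash
python3 st.py; python3 - <<'E'
from h import *
s=shot("scene","pics/s4.png")
a=cv2.imread("pics/s4.png")[130:240,235:365]; cv2.imwrite("pics/c7.png",cv2.resize(a,None,fx=5,fy=5,interpolation=cv2.INTER_CUBIC))
E
```

```text
t 25.7 p [ 0.5315 -0.0884  0.0902] jawyaw 69.38 toolz [ 0.0204  0.0163 -0.9997] F [-0.39  0.34  0.88] M [ 0.08 -0.12 -0.01] w 0.0611
holder-frame tcp [-0.115   0.0439] F [-0.48  0.18]
```

View pics/c7.png

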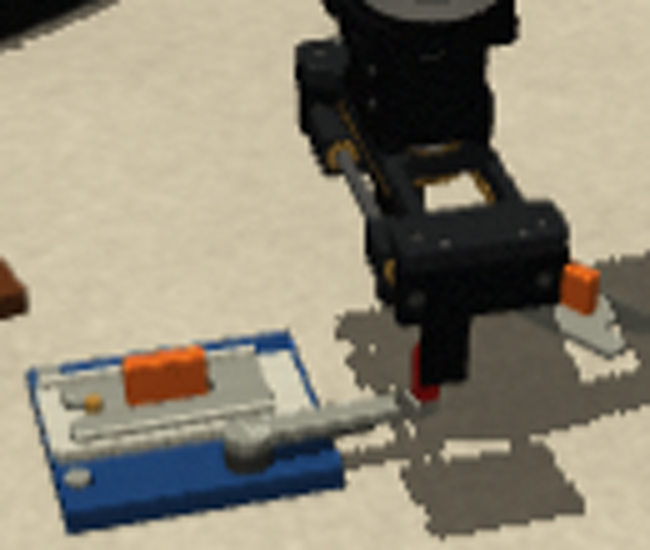

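The blade is still home, with the pin at (92,402) in its notch. The open jaws straddle the knob at (425,375). I'll lower and grip the knob lightly.

Emit:
carry_out --steps '[[[-0.15,0.1,-0.5],0,0.3],[[-0.1,0.1,-0.8],0,0.3],[[0,0,-0.8],0,0.3],[[0,0,-0.4],0,0.3],[[0,0,-0.1],0,0.3],[[0,0,0],0,0.6]]' --squeeze 8

```text
time: 26.35
position: [0.5301, -0.0868, 0.0637]
tool_rot: [0.822, 0.569, 0.014, 0.001]
ft_force: [0.4, -0.1, 0.3]
grip_width: 0.0579
```

```bash
python3 st.py
```

```text
t 26.35 p [ 0.5301 -0.0868  0.0637] jawyaw 69.37 toolz [ 0.0237  0.015  -0.9996] F [ 0.43 -0.11  0.26] M [ 0.07 -0.15 -0.06] w 0.0579
holder-frame tcp [-0.1169  0.0448] F [0.44 0.05]
```

Emit:
carry_out --steps '[[[-0.1,0,-0.2],0,0.8],[[0,0,0],0,1],[[0,0,0],0,1],[[0,0,0],0,1],[[0,0,0],0,1],[[0,0,0],0,1],[[0,0,0],0,1],[[0,0,0],0,1],[[0,0,0],0,1]]'

```text
time: 27.25
position: [0.5295, -0.0869, 0.0622]
tool_rot: [0.822, 0.569, 0.014, 0.001]
ft_force: [0.0, 0.1, -0.2]
grip_width: 0.0134
```

```bash
python3 st.py; python3 - <<'E'
from h import *
p=robot.get_obs()["position"][:2]; P=np.array([.6130,-.1138]); v=p-P
a0=np.degrees(np.arctan2(v[1],v[0]));r=np.hypot(*v);print(a0,r)
a=np.radians(np.linspace(a0,249,17)); Q=P+r*np.c_[np.cos(a),np.sin(a)]; print((100*np.diff(Q,axis=0)).round(2).tolist(),Q[-1])
E
```

```text
t 27.25 p [ 0.5295 -0.0869  0.0622] jawyaw 69.39 toolz [ 0.0252  0.0143 -0.9996] F [ 0.03  0.13 -0.24] M [ 0.04 -0.12 -0.02] w 0.0134
holder-frame tcp [-0.1174  0.0445] F [-0.02  0.13]
162.1554299265985 0.0876845573607532
[[-0.22, -0.8], [-0.14, -0.82], [-0.06, -0.83], [0.02, -0.83], [0.1, -0.82], [0.17, -0.81], [0.25, -0.79], [0.32, -0.77], [0.39, -0.73], [0.46, -0.69], [0.52, -0.64], [0.58, -0.59], [0.64, -0.53], [0.68, -0.47], [0.73, -0.4], [0.76, -0.33]] [ 0.58157666 -0.19566059]
```

Emit:
carry_out --steps '[[[-0.2,-0.8,0],4,1],[[-0.14,-0.82,0],4,1],[[-0.06,-0.83,0],4,1],[[0.02,-0.83,0],4,1],[[0.1,-0.82,0],4,1]]'

```text
time: 27.75
position: [0.5252, -0.1252, 0.0622]
tool_rot: [0.705, 0.709, 0.015, -0.004]
ft_force: [-0.4, 2.7, 0.7]
grip_width: 0.0139
```

```bash
cat > arc.py <<'E'
from h import *
p=robot.get_obs()["position"][:2]; P=np.array([.6130,-.1138]); v=p-P
a0=np.degrees(np.arctan2(v[1],v[0]))%360;r=np.hypot(*v);print('ang',a0,'r',r,'theta',np.radians(249-a0))
n=max(1,int(np.ceil((249-a0)/5.4)))
a=np.radians(np.linspace(a0,249,n+1)); Q=P+np.linspace(r,.088,n+1)[:,None]*np.c_[np.cos(a),np.sin(a)]; print((100*np.diff(Q,axis=0)).round(2).tolist())
E
python3 st.py; python3 arc.py
```

```text
t 27.75 p [ 0.5252 -0.1252  0.0622] jawyaw 90.29 toolz [ 0.0147  0.0267 -0.9995] F [-0.38  2.73  0.7 ] M [ 0.36 -0.15  0.09] w 0.0139
holder-frame tcp [-0.1078  0.0073] F [-1.34  2.41]
ang 187.39922780755018 r 0.08853478947344134 theta 1.0751362965292155
[[0.14, -0.78], [0.21, -0.76], [0.28, -0.74], [0.34, -0.71], [0.41, -0.68], [0.46, -0.64], [0.52, -0.6], [0.57, -0.55], [0.62, -0.49], [0.66, -0.44], [0.69, -0.37], [0.72, -0.31]]
```

Tracking nicely.

Emit:
carry_out --steps '[[[0.14,-0.78,0],4,1],[[0.21,-0.76,0],4,1],[[0.28,-0.74,0],4,1],[[0.34,-0.71,0],4,1],[[0.41,-0.68,0],4,1],[[0.46,-0.64,0],3,1],[[0.52,-0.6,0],3,1]]'

```text
time: 28.45
position: [0.5434, -0.1709, 0.062]
tool_rot: [0.519, 0.855, 0.013, -0.016]
ft_force: [-3.9, 0.8, 2.5]
grip_width: 0.0142
```

```bash
python3 st.py; python3 arc.py
```

```text
t 28.45 p [ 0.5434 -0.1709  0.062 ] jawyaw 117.49 toolz [-0.0137  0.0386 -0.9992] F [-3.88  0.83  2.51] M [0.18 0.12 0.08] w 0.0142
holder-frame tcp [-0.0744 -0.0289] F [-3.92 -0.61]
ang 219.35300789738668 r 0.0900502646112827 theta 0.5174376255033591
[[0.54, -0.55], [0.59, -0.5], [0.62, -0.45], [0.66, -0.39], [0.69, -0.33], [0.71, -0.27]]
```

Emit:
carry_out --steps '[[[0.55,-0.57,0.02],3,1],[[0.6,-0.5,0.02],3,1],[[0.63,-0.45,0],3,1],[[0.67,-0.39,0],3,1]]'

```text
time: 28.85
position: [0.5622, -0.1888, 0.062]
tool_rot: [0.421, 0.907, 0.01, -0.025]
ft_force: [-2.3, -0.2, 2.2]
grip_width: 0.014
```

```bash
python3 st.py; python3 arc.py
```

```text
t 28.85 p [ 0.5622 -0.1888  0.062 ] jawyaw 130.14 toolz [-0.0364  0.0386 -0.9986] F [-2.28 -0.24  2.2 ] M [-0.04  0.31  0.14] w 0.014
holder-frame tcp [-0.0505 -0.0388] F [-2.04 -1.04]
ang 235.86049798046795 r 0.09056328843467037 theta 0.22932757231327847
[[0.63, -0.29], [0.64, -0.24], [0.65, -0.19]]
```

Emit:
carry_out --steps '[[[0.65,-0.34,0.02],2,1],[[0.65,-0.28,0.02],2,1],[[0.4,-0.14,0],0,1]]'

```text
time: 29.15
position: [0.5771, -0.1963, 0.0621]
tool_rot: [0.388, 0.921, 0.003, -0.029]
ft_force: [-2.1, 1.2, 2.9]
grip_width: 0.0142
```

```bash
python3 st.py; python3 arc.py
```

```text
t 29.15 p [ 0.5771 -0.1963  0.0621] jawyaw 134.24 toolz [-0.0513  0.0281 -0.9983] F [-2.09  1.18  2.94] M [0.23 0.13 0.09] w 0.0142
holder-frame tcp [-0.0338 -0.0405] F [-2.38  0.35]
ang 246.500221096907 r 0.08999368228360446 theta 0.043629372430864906
[[0.43, 0.04]]
```

Emit:
carry_out --steps '[[[0.25,-0.09,0.01],0,1],[[0.25,-0.09,0],0,1],[[0.25,-0.09,0],0,1]]'

```text
time: 29.45
position: [0.5838, -0.1987, 0.0621]
tool_rot: [0.388, 0.921, 0.003, -0.031]
ft_force: [-3.1, -0.3, 2.4]
grip_width: 0.014
```

```bash
python3 st.py; python3 arc.py
```

```text
t 29.45 p [ 0.5838 -0.1987  0.0621] jawyaw 134.25 toolz [-0.0543  0.0291 -0.9981] F [-3.12 -0.27  2.41] M [-0.01  0.21  0.07] w 0.014
holder-frame tcp [-0.0267 -0.0404] F [-2.82 -1.37]
ang 251.0341805606435 r 0.08980589079541877 theta -0.03550314836329336
[[-0.23, 0.28]]
```

Emit:
carry_out --steps '[[[0.2,-0.07,0.01],0,1],[[0.25,-0.09,0],0,1],[[0.25,-0.09,0],0,1]]'

```text
time: 29.75
position: [0.5843, -0.1988, 0.062]
tool_rot: [0.387, 0.921, 0.002, -0.039]
ft_force: [-6.5, -0.6, 4.8]
grip_width: 0.0143
```

```bash
python3 st.py
```

```text
t 29.75 p [ 0.5843 -0.1988  0.062 ] jawyaw 134.33 toolz [-0.0709  0.0348 -0.9969] F [-6.54 -0.62  4.82] M [-0.    0.96  0.07] w 0.0143
holder-frame tcp [-0.0262 -0.0403] F [-5.88 -2.93]
```

The arm has stalled against its stop at 6 N. Now I'll release and back off upward.

Emit:
carry_out --steps '[[[0,0,0],0,1],[[0,0,0],0,0.65],[[0,0,0],0,0.65],[[0,0,0],0,0.65],[[0,0,0],0,0.65],[[0,0,0.5],0,0.65],[[0,0,1],0,0.65],[[0,0,2],0,0.65],[[0,0,3],0,0.65],[[0,0,3],0,0.65]]'

```text
time: 30.75
position: [0.5849, -0.1969, 0.1574]
tool_rot: [0.388, 0.921, 0.004, -0.041]
ft_force: [0.2, -0.8, -0.2]
grip_width: 0.0304
```

Emit:
carry_out --steps '[[[-1,0,3],0,0.65],[[-2,0,3],0,0.65],[[-3,0,3],0,0.65],[[-3,0,0],0,0.65],[[-3,0,0],0,0.65],[[-2,0,0],0,0.65],[[0,0,0],0,0.65]]'

```text
time: 31.45
position: [0.4572, -0.1758, 0.2624]
tool_rot: [0.407, 0.913, -0.017, -0.031]
ft_force: [0.0, 0.3, 0.5]
grip_width: 0.0305
```

```bash
python3 st.py; python3 - <<'E'
from h import *
s=shot("scene","pics/s5.png"); t=shot("top","pics/t5.png")
k=lambda f,x,y,w,h,z:cv2.resize(cv2.imread(f)[y:y+h,x:x+w],None,fx=z,fy=z,interpolation=cv2.INTER_CUBIC)
a=k("pics/s5.png",235,180,80,60,5); b=k("pics/t5.png",365,200,66,75,4)
b=cv2.copyMakeBorder(b,0,0,0,0,0); a=a[:300,:400]
cv2.imwrite("pics/c8.png",np.hstack([a,b[:300]]))
E
```

```text
t 31.45 p [ 0.4572 -0.1758  0.2624] jawyaw 131.91 toolz [-0.0703 -0.005  -0.9975] F [0.   0.32 0.51] M [ 0.14 -0.18 -0.03] w 0.0305
holder-frame tcp [-0.1531 -0.0643] F [-0.11  0.3 ]
```

View pics/c8.png

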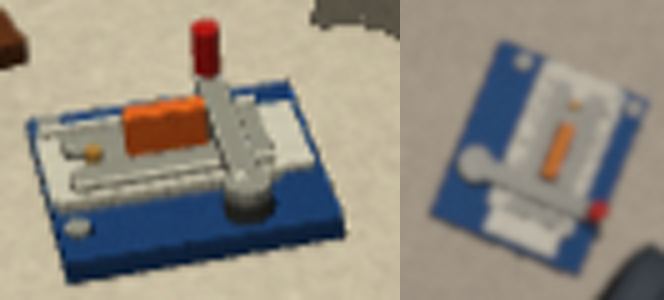

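The arm lies across the blade and the pin is in the notch at (93,153). I'll do a quick numeric check of the clamp angle and the pin-to-grip distance before handing in.

```bash
python3 - <<'E'
from h import *
c=cams.camera("top"); U=lambda x,y:((x-400+.5)/4-.5+365,(y+.5)/4-.5+200)
k=back(c,[U(598,210)],.063)[0];p=back(c,[U(474,164)],.037)[0];v=k-p
print(np.linalg.norm(v[:2]),np.degrees(np.arctan2(v[1],v[0])),"expect -111")
g=back(c,[U(558,152)],.048)[0];n=back(c,[U(574,105)],.029)[0];d=n-g;print(np.linalg.norm(d[:2]),np.degrees(np.arctan2(d[1],d[0])))
s=cams.camera("scene");S=lambda x,y:((x+.5)/5-.5+235,(y+.5)/5-.5+180)
print(back(s,[S(205,28)],.063)[0]-back(s,[S(248,180)],.037)[0])
v=back(s,[S(205,28)],.063)[0]-back(s,[S(248,180)],.037)[0];print(np.hypot(*v[:2]),np.degrees(np.arctan2(v[1],v[0])))
E
```

```text
0.0895078244918142 -110.49194340767691 expect -111
0.03752297615631012 -20.8425663969381
[-0.03292918 -0.08532381  0.026     ]
0.09145754691008544 -111.10319151257771
```

Both views agree: the clamp is shut, the grip is about 36–37 mm from the pin, and the blade is square.

```bash
python3 -c "
from rig import robot
print(robot.hand_in(), robot.get_obs()['time'])"
```

```text
the job is handed in; nothing more can be done
the job is handed in; nothing more can be done
```

The blade is home on the locating pin, the clamp arm is shut across it, and I have let go and handed the job in at about 31.5 s. No verdict was reported.

**What I did:** I gripped the leftmost blade by its orange grip, laid it on the seat and slid it forward until it stopped against the pin. The last press was at about 10–11 N in the hand for roughly 0.8 s. I then gripped the knob lightly, swung the arm until it stalled at its stop (about 6 N), and released it.

**Last checks:**

| Check | Top view | Scene view | Expected |
|---|---|---|---|
| Clamp arm direction | -110.5° | -111.1° | -111° |
| Grip-to-pin distance | 37.5 mm | not measured | 36 mm, within camera error |
| Blade direction | -20.8° | not measured | -21° |

- **Bystanders:** the pictures show the pin in the notch. I never worked near the beaker, dish or balance, but I did not measure them again.

**What is less certain:**
- **Pin force:** it was never measured directly. After allowing for floor drag I put it at about 4–7 N, so it may have been under the 8 N asked for. The hand force never read above about 11 N, so the 14 N limit should have held.
- **Earlier presses:** the first was weak and I abandoned it. The next two tilted the tool, and the last of those may have lifted the blade's rear edge by about 2 mm. I then let go, turned the tool half a turn and pressed again. In that press the grip stayed within 1 mm of its starting height, so the blade was flat.

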